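# Load the dice tubes into the lift rack and raise it to the top rung

## Task

Lift the empty caddy by its red handle from the parked position past the middle rung and let it down so that its pawl seats on that middle rung, the loading height. Then take every tube of dice out of the wooden stands and stand it foot-down in a pocket of the caddy, one to a pocket, and after that raise the loaded caddy past the top rung and let it down to rest on it, and let go. Leave the die, checker, brass gauge, engraving pen and scraper where they are.

Things in the scene. Friction and masses are not known exactly. Their poses are not given: they have to be found in the camera images.
- rack: fixed lift rack: green base plate 12 mm thick, 300 mm wide, 58 mm to the front of the origin, 178 mm to the rear; upright aluminium ladder 137 mm to the rear, 226 mm wide, 274 mm tall, three steel rungs of 12 mm diameter. Origin: middle of the pocket row, on the bench; x points from pockets to ladder (away from the robot, +-0.18 rad), y along the pocket row, z up
- caddy (a joint): height (m) of the blue sliding caddy (0.55 kg) above its parked start; hard stop at 0.165. It sinks by itself; a gravity pawl lets it rise but not sink past a rung. It seats on the middle rung at 0.065, on the top rung at 0.130; the pawl snaps out over a rung only once raised 15 to 20 mm above that seat (to about 0.090 or 0.155), then lower it. It cannot go back down a rung
- pawl (a joint): brass pawl at the back of the caddy: 0 rad = nose level and out, able to seat on a rung; it swings down (grows, up to about 1.35) while a rung passes it and drops back by its weight
- handle (a point): centre of the caddy's red grip bar, to lift the caddy by: round bar of 16 mm diameter, 90 mm long, lying along the rack's x (from ladder towards robot), at the top of a steel loop in the middle of the caddy. 150 mm above the pocket floors, higher than tubes that stand in the pockets; free from above and from both sides. Axes as the rack's
- pocket1 (a point): grey square pocket of the caddy, leftmost, 199 mm to +y of the middle: 48 mm inside, 50 mm deep, walls 4 mm. Point: centre of its inner floor (30 mm above the bench with the caddy parked, 95 mm on the middle rung); axes as the rack's, so its floor turns with the rack
- pocket2 (a point): grey square pocket of the caddy, 137 mm to +y of the middle: 48 mm inside, 50 mm deep, walls 4 mm. Point: centre of its inner floor (30 mm above the bench with the caddy parked, 95 mm on the middle rung); axes as the rack's, so its floor turns with the rack
- pocket3 (a point): grey square pocket of the caddy, 75 mm to +y of the middle: 48 mm inside, 50 mm deep, walls 4 mm. Point: centre of its inner floor (30 mm above the bench with the caddy parked, 95 mm on the middle rung); axes as the rack's, so its floor turns with the rack
- pocket4 (a point): grey square pocket of the caddy, 75 mm to -y of the middle: 48 mm inside, 50 mm deep, walls 4 mm. Point: centre of its inner floor (30 mm above the bench with the caddy parked, 95 mm on the middle rung); axes as the rack's, so its floor turns with the rack
- pocket5 (a point): grey square pocket of the caddy, 137 mm to -y of the middle: 48 mm inside, 50 mm deep, walls 4 mm. Point: centre of its inner floor (30 mm above the bench with the caddy parked, 95 mm on the middle rung); axes as the rack's, so its floor turns with the rack
- pocket6 (a point): grey square pocket of the caddy, rightmost, 199 mm to -y of the middle: 48 mm inside, 50 mm deep, walls 4 mm. Point: centre of its inner floor (30 mm above the bench with the caddy parked, 95 mm on the middle rung); axes as the rack's, so its floor turns with the rack
- tube1: tube of dice: clear round tube 30 mm in diameter with coloured dice inside, brass cap on top, black weighted foot 40 mm in diameter and 16 mm high; 115 mm tall in all, about 0.15 kg, standing upright in a socket of a wooden stand. Origin: centre of the underside of the foot; z up along the tube. May be absent (None from the start): there are four to six tubes
- tube2: tube of dice: clear round tube 30 mm in diameter with coloured dice inside, brass cap on top, black weighted foot 40 mm in diameter and 16 mm high; 115 mm tall in all, about 0.15 kg, standing upright in a socket of a wooden stand. Origin: centre of the underside of the foot; z up along the tube. May be absent (None from the start): there are four to six tubes
- tube3: tube of dice: clear round tube 30 mm in diameter with coloured dice inside, brass cap on top, black weighted foot 40 mm in diameter and 16 mm high; 115 mm tall in all, about 0.15 kg, standing upright in a socket of a wooden stand. Origin: centre of the underside of the foot; z up along the tube. May be absent (None from the start): there are four to six tubes
- tube4: tube of dice: clear round tube 30 mm in diameter with coloured dice inside, brass cap on top, black weighted foot 40 mm in diameter and 16 mm high; 115 mm tall in all, about 0.15 kg, standing upright in a socket of a wooden stand. Origin: centre of the underside of the foot; z up along the tube. May be absent (None from the start): there are four to six tubes
- tube5: tube of dice: clear round tube 30 mm in diameter with coloured dice inside, brass cap on top, black weighted foot 40 mm in diameter and 16 mm high; 115 mm tall in all, about 0.15 kg, standing upright in a socket of a wooden stand. Origin: centre of the underside of the foot; z up along the tube. May be absent (None from the start): there are four to six tubes
- tube6: tube of dice: clear round tube 30 mm in diameter with coloured dice inside, brass cap on top, black weighted foot 40 mm in diameter and 16 mm high; 115 mm tall in all, about 0.15 kg, standing upright in a socket of a wooden stand. Origin: centre of the underside of the foot; z up along the tube. May be absent (None from the start): there are four to six tubes
- stand1: loose wooden stand that holds up to two tubes: block 66 x 132 x 30 mm (x, y, z), 0.5 kg, with two square sockets of 46 mm, 24 mm deep (floor 6 mm above the bench), centres 33 mm to either side of the middle along its y. Origin: centre of the underside
- stand2: loose wooden stand that holds up to two tubes: block 66 x 132 x 30 mm (x, y, z), 0.5 kg, with two square sockets of 46 mm, 24 mm deep (floor 6 mm above the bench), centres 33 mm to either side of the middle along its y. Origin: centre of the underside
- stand3: loose wooden stand that holds up to two tubes: block 66 x 132 x 30 mm (x, y, z), 0.5 kg, with two square sockets of 46 mm, 24 mm deep (floor 6 mm above the bench), centres 33 mm to either side of the middle along its y. Origin: centre of the underside
- die: bystander: large bone display die, 45 mm cube
- checker: bystander: smooth white checker, 52 mm across, 12 mm thick
- gauge: bystander: brass pip gauge plate 68 x 36 x 6 mm
- engraver: bystander: electric engraving pen lying down, 165 mm long, 28 mm thick, black button on its grip
- scraper: bystander: scraper with orange plastic handle, 150 mm long, lying flat
Things that resemble listed ones, but are neither listed nor needed, are in the scene too. What is shaped like the tube3 but purple is not meant.

How it is judged:
By the outcome, as a careful person would: the job done as asked, in the order asked, and still so for the second after the job is handed in, with the robot touching nothing.
Of tube1, tube2, tube3, tube4, tube5, tube6 only 4 to 6 are there at a start; the rules pass over those that are not, and their reading is None.
At some moment in a run one of stand1, stand2, stand3 may be knocked a few centimetres aside while the robot is not near it.
It also fails if it takes over 210 s, if anything falls off the work surface, if the arm or the gripper's body presses on something with over 40 N, if the wrist force passes 120 N, or if a joint passes its speed limit or range.

## Robot

A 7-joint arm with a two-finger parallel gripper is mounted at the origin on the work surface. World frame = base frame: x ahead of the robot, y to its left, z up, the work surface at z = 0. Lengths are in m, angles in rad, forces in N, time in s.
With the tool pointing down it reaches from about 0.4 to 0.9 m from the base axis. Payload 5.5 kg.
Tool frame: the origin (TCP) lies at the very end of the fingers, on their centre line; the grasp point (between the pads) lies 19 mm behind it; z points along the fingers, y is the line along which they close (so a half turn about z gives the same grasp; the last joint's range is limited). The gripper opens to 85 mm and grips with 20 to 120 N. Pads are 22 mm wide; open, the fingers measure 114 mm over their backs; the gripper's body (76 mm by 85 mm) begins 54 mm behind the grasp point. The pads swing forward as they close: fully open they stand 13 mm farther back than shut.
Start: joints at [1.547, 0.501, -0.427, 1.55, 0.221, 1.138, -0.21], TCP at [0.184, -0.623, 0.231] pointing down, gripper open.
Joint ranges: [-2.88, 2.88], [-0.31, 2.03], [-1.54, 1.56], [0.2, 2.42], [-1.41, 4.55], [0.19, 2.02], [-2.57, 2.57]. Speed limits (rad/s): [2.57, 2.57, 3.14, 3.14, 3.14, 3.14, 3.14].

## Interface

Orientations are given as a unit quaternion [x, y, z, w].
In Python, from workcell import arm, imaging gives the robot as it stands.
- The arm moves only by the tool apply_moves, never from a script. Its argument "deltas" is a list of rows, each a list of 7 numbers: the shift along the tool's x, y, z as a fraction of full scale, then the turn, a rotation vector about the tool's x, y, z as a fraction of full scale, then the finger opening in mm, from 0 to 85.4. In form: [[dx, dy, dz, wx, wy, wz, grip], ...]. A call has exactly 8 rows; each row shifts and turns the commanded pose from where the row before left it, along the tool's axes as they then stand; what a row does not reach is not made up. Full scale, the value 1, is 25 mm for a shift and 6 degrees for a turn. A row lasts 1/12 s, in which the tool goes at most 41.7 mm and 7.16 degrees, less where a joint would pass 70% of its speed; a pose out of reach is approached as far as the arm can. A call with a number of a shift or a turn outside -1 to 1 is refused whole. A call with a gripper value outside its range is refused whole. The fingers move at their own pace and stop on an object; the grip force is fixed at half the most. Time passes only in rows, so rows that do not move let the fingers close, or fill a call up. It gives the time, the measured TCP pose, the force, the opening and the grip force at its end, in the units of the state.
- arm.get_obs(): the state, without advancing time (a new reading comes with each control period).
- imaging.grab_frame(name): name is "scene" or "top" or "wrist"; returns a dict with "frame" (400x640x3 uint8, blue, green, red), "mtx" (3x3 intrinsics, pixels), "rvec" (rotation vector, rad) and "tvec" (3), from world to camera coordinates, as OpenCV has them. Camera axes: x right, y down, z forward; pixel columns grow to the right and rows downward; lengths in m; the calibration is good to about 2 mm. A picture is of the moment at which its call begins. There is no depth.
- arm.finish_job(): hands the job in; it is judged then, once.
The state is a dict: "clock": time; "qpos": joint angles; "qd": joint speeds; "joint_torque": joint torques, N m; "ee_pos": TCP position; "ee_rot": TCP orientation; "force": force on the tool from outside, world axes, zero at the start; "torque": the same for the moment, N m; "width": finger opening in m; "grasp_force": force on a finger pad.
Only numpy, scipy, OpenCV 4.12 (cv2) and the standard library are available. Lean on these libraries where they do the work, as an engineer would, in place of code of your own. Each camera call takes 0.05 s, during which the arm holds its last target. There are 200 camera calls.

## Working session

There is one attempt and no reset: what is moved stays moved. The work goes in short steps, Python scripts to look and compute and a tool call to move; the robot and the scene stay as the last step left them, time stands still between calls to the robot, and variables do not carry over. Pictures are saved under pics/ and viewed, at most 14 in all, crops included, and the job is handed in when it is done.

Besides the shell and the picture viewer there is one more tool, called in YAML: its name, and indented under it one key for each argument. apply_moves: Moves the arm, as the interface text tells. Its arguments: {"type":"object","properties":{"deltas":{"type":"array"}},"required":["deltas"]}

```bash
mkdir -p pics; cat > h.py <<'E'
import numpy as np, cv2
from scipy.spatial.transform import Rotation as R
from workcell import arm, imaging
def grab(n,save=None):
    d=imaging.grab_frame(n)
    if save: cv2.imwrite('pics/'+save,d['frame'])
    return d
def ray(d,px):
    Rm=cv2.Rodrigues(np.array(d['rvec'],float))[0]; t=np.array(d['tvec'],float).ravel()
    u=cv2.undistortPoints(np.array([[px]],float),np.array(d['mtx'],float),None)[0,0]
    return -Rm.T@t, Rm.T@np.array([u[0],u[1],1])
def onz(d,px,z):
    o,v=ray(d,px); return o+v*(z-o[2])/v[2]
def proj(d,P):
    return cv2.projectPoints(np.array(P,float).reshape(-1,3),np.array(d['rvec'],float),np.array(d['tvec'],float),np.array(d['mtx'],float),None)[0].reshape(-1,2)
E
python3 - <<'E'
from h import *
np.set_printoptions(precision=4,suppress=True)
for n in('scene','top','wrist'):
    d=grab(n,n+'0.png'); o,v=ray(d,(320,200)); print(n,o,v)
o=arm.get_obs(); print(o['clock'],o['ee_pos'],o['ee_rot'],o['width'],o['force'])
E
```

```text
scene [ 0.9112 -0.632   1.0126] [-0.296   0.5442 -0.7852]
top [ 0.3258 -0.0006  1.186 ] [ 0.2266 -0.0282 -0.9737]
wrist [ 0.2536 -0.6029  0.3736] [-0.281  -0.0817 -0.9562]
0.15 [ 0.1837 -0.6229  0.2305] [ 0.9897  0.1429 -0.0001 -0.0008] 0.08572190687692506 [-0.2482  0.3419 -0.4207]
```

View pics/scene0.png

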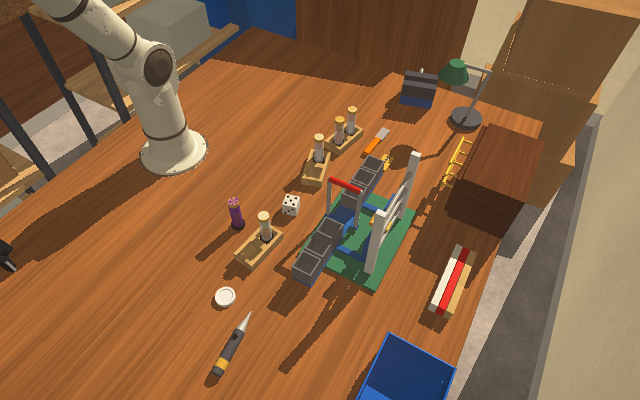

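View pics/top0.png

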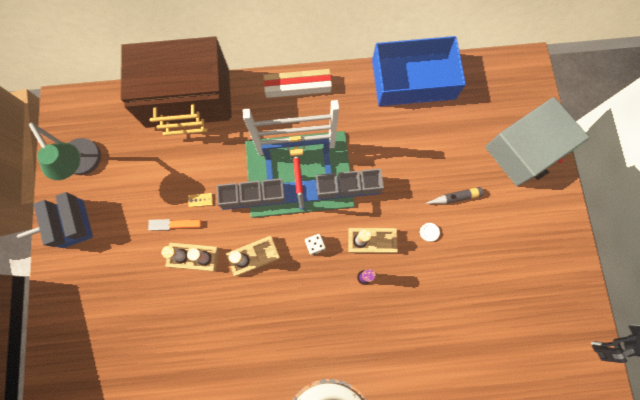

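The scene picture shows a ladder rack with a blue caddy and red handle (scene ~345,185). The stands hold brass-capped tubes at top ~(168,252), (194,255), (235,258) and (360,238), so four tubes. A purple look-alike stands at (367,277). Next is one close crop to confirm the choice and read pixels.

```bash
python3 - <<'E'
import cv2
f=cv2.imread('pics/top0.png')
c=cv2.resize(f[90:290,150:410],None,fx=3,fy=3,interpolation=cv2.INTER_CUBIC)
cv2.imwrite('pics/c1.png',c)
f=cv2.imread('pics/scene0.png')
cv2.imwrite('pics/c2.png',cv2.resize(f[95:295,225:425],None,fx=3,fy=3,interpolation=cv2.INTER_CUBIC))
E
```

```text
(no output)
```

View pics/c1.png

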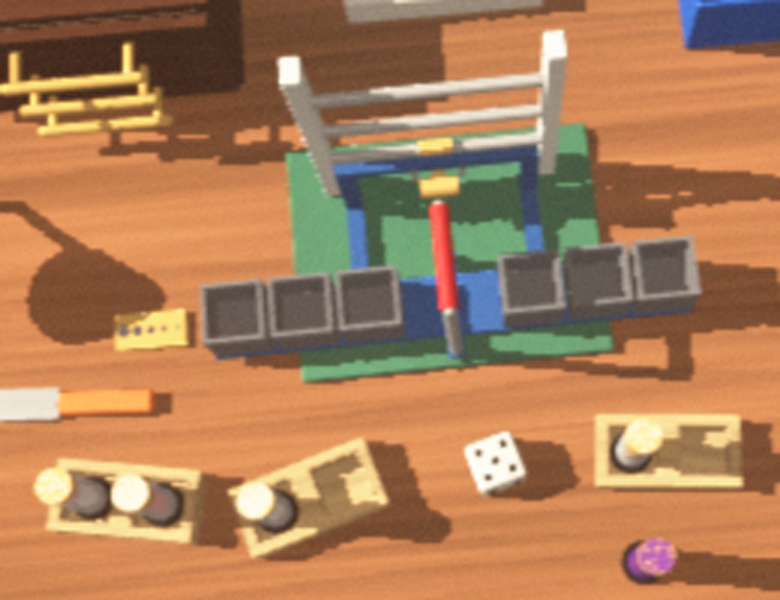

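View pics/c2.png

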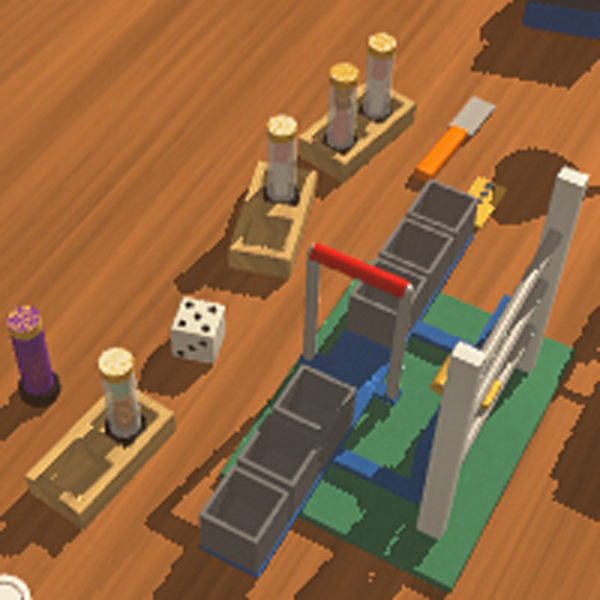

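The crops show four brass-capped tubes: c1 (53,487), (130,493), (257,502) and (642,438). The purple decoy is at (655,557) and is rejected. The handle bar runs (438,207)-(449,307), and the pockets' rims run from (203,287) to (692,240).

```bash
python3 - <<'E'
from h import *
np.set_printoptions(precision=4,suppress=True)
T=imaging.grab_frame('top'); S=imaging.grab_frame('scene')
t=lambda x,y:(150+x/3,90+y/3); s=lambda x,y:(225+x/3,95+y/3)
def tri(a,b):
    o1,v1=ray(T,t(*a));o2,v2=ray(S,s(*b)); v1/=np.linalg.norm(v1);v2/=np.linalg.norm(v2)
    k=np.linalg.lstsq(np.c_[v1,-v2],o2-o1,rcond=None)[0]; p,q=o1+k[0]*v1,o2+k[1]*v2
    return (p+q)/2,np.linalg.norm(p-q)
for n,a,b in [('A1',(53,487),(381,42)),('A2',(130,493),(344,73)),('B',(257,502),(282,125)),('C',(642,438),(116,360))]:
    print(n,*tri(a,b),onz(T,t(*a),.121)[:2],onz(S,s(*b),.121)[:2])
h=[onz(T,t(*p),.18)[:2] for p in((438,207),(449,307))];print('handle',h,np.mean(h,0))
h=[onz(S,s(*p),.18)[:2] for p in((406,287),(317,252))];print('handleS',h,np.mean(h,0))
for l,z in([(203,287),(692,240),(697,297),(210,347)],.08),([(288,155),(583,126),(611,350),(304,381)],.012),([(62,459),(201,472),(197,541),(48,526)],.03),([(232,487),(364,440),(387,500),(253,556)],.03),([(596,415),(740,416),(741,488),(596,487)],.03):
    P=np.array([onz(T,t(*p),z)[:2] for p in l]); d=P[0]-P[1]+P[3]-P[2]
    print(P.mean(0),'yaw y-axis',np.arctan2(-d[0],d[1]),np.linalg.norm(d)/2)
E
```

```text
A1 [0.4752 0.3688 0.121 ] 0.002526415733790232 [0.4742 0.3679] [0.4759 0.3701]
A2 [0.464 0.304 0.12 ] 0.0024030705640419887 [0.463  0.3029] [0.4653 0.3041]
B [0.4471 0.1976 0.1215] 0.005106200655040961 [0.4452 0.196 ] [0.4485 0.2002]
C [ 0.4703 -0.1335  0.1192] 0.0037097136677116975 [ 0.4686 -0.1345] [ 0.4725 -0.1332]
handle [array([0.6716, 0.0204]), array([0.5841, 0.0186])] [0.6279 0.0195]
handleS [array([0.6716, 0.0248]), array([0.5863, 0.0206])] [0.6289 0.0227]
[0.6232 0.0173] yaw y-axis 0.007239621188182393 0.44678466810695294
[0.684  0.0193] yaw y-axis 0.00811519008495745 0.2946712800398577
[0.4692 0.3318] yaw y-axis -0.1900855861846091 0.133984884169738
[0.4569 0.1647] yaw y-axis 0.2778945340405592 0.12962699581927667
[ 0.4663 -0.1686] yaw y-axis -0.10149271892616674 0.13351806072847164
```

```bash
cat >> h.py <<'E'
def plan(x,y,z,yaw=None):
    """units to go: turn about tool z first, then shifts along the turned tool axes"""
    o=arm.get_obs(); Rm=R.from_quat(o['ee_rot']).as_matrix(); p=np.array(o['ee_pos'])
    y0=np.arctan2(Rm[1,0],Rm[0,0]); yaw=y0 if yaw is None else yaw
    w=-(yaw-y0); w=(w+np.pi/2)%np.pi-np.pi/2
    yw=y0-w; c,s=np.cos(yw),np.sin(yw)
    d=np.array([x,y,z])-p
    sh=np.array([c*d[0]+s*d[1], s*d[0]-c*d[1], -d[2]])/.025
    print('t%.1f pos'%o['clock'],p.round(4),'yaw %.3f tilt %.4f w %.4f F %s q7 %.2f'%(y0,np.arccos(-Rm[2,2]),o['width'],np.round(o['force'],1),o['qpos'][6]),'turn',round(np.degrees(w)/6,3),'shift',sh.round(3))
E
```

apply_moves:
  deltas:
    - [0,0,-0.2,0,0,0.332,85]
    - [0,0,-0.2,0,0,0.332,85]
    - [0,0,-0.2,0,0,0.332,85]
    - [0,0,-0.2,0,0,0.332,85]
    - [0,0,-0.2,0,0,0.332,85]
    - [0,0,-0.2,0,0,0.332,85]
    - [0,0,-0.2,0,0,0.332,85]
    - [0,0,-0.2,0,0,0.332,85]

```text
clock: 0.92
ee_pos: [0.1839, -0.6233, 0.2714]
ee_rot: [1.0, 0.004, -0.0, -0.0]
force: [0.8, -0.1, 1.2]
width: 0.0849
grasp_force: 0.0
```

apply_moves:
  deltas:
    - [0.55,-0.8,0,0,0,0,85]
    - [0.55,-0.8,0,0,0,0,85]
    - [0.55,-0.8,0,0,0,0,85]
    - [0.55,-0.8,0,0,0,0,85]
    - [0.55,-0.8,0,0,0,0,85]
    - [0.55,-0.8,0,0,0,0,85]
    - [0.55,-0.8,0,0,0,0,85]
    - [0.55,-0.8,0,0,0,0,85]

```text
clock: 1.58
ee_pos: [0.293, -0.4614, 0.2713]
ee_rot: [1.0, 0.004, -0.0, 0.0]
force: [1.2, 0.3, 0.7]
width: 0.0853
grasp_force: 0.0
```

apply_moves:
  deltas:
    - [0.55,-0.8,0,0,0,0,85]
    - [0.55,-0.8,0,0,0,0,85]
    - [0.55,-0.8,0,0,0,0,85]
    - [0.55,-0.8,0,0,0,0,85]
    - [0.55,-0.8,0,0,0,0,85]
    - [0.55,-0.8,0,0,0,0,85]
    - [0.55,-0.8,0,0,0,0,85]
    - [0.55,-0.8,0,0,0,0,85]

```text
clock: 2.25
ee_pos: [0.4016, -0.3005, 0.2714]
ee_rot: [1.0, 0.004, 0.0, 0.0]
force: [0.7, -0.8, 0.1]
width: 0.0849
grasp_force: 0.0
```

apply_moves:
  deltas:
    - [0.55,-0.8,0,0,0,0,85]
    - [0.55,-0.8,0,0,0,0,85]
    - [0.55,-0.8,0,0,0,0,85]
    - [0.55,-0.8,0,0,0,0,85]
    - [0.55,-0.8,0,0,0,0,85]
    - [0.55,-0.8,0,0,0,0,85]
    - [0.55,-0.8,0,0,0,0,85]
    - [0.55,-0.8,0,0,0,0,85]

```text
clock: 2.92
ee_pos: [0.5102, -0.1396, 0.2714]
ee_rot: [1.0, 0.004, 0.0, 0.0]
force: [0.8, -0.3, 0.0]
width: 0.0854
grasp_force: 0.0
```

```bash
python3 -c "
from h import *
plan(.628,.0205,.29,.01)"
```

```text
t2.9 pos [ 0.5102 -0.1396  0.2714] yaw 0.009 tilt 0.0003 w 0.0854 F [ 0.8 -0.3  0. ] q7 -1.52 turn -0.014 shift [ 4.777 -6.356 -0.745]
```

apply_moves:
  deltas:
    - [0.6,-0.795,-0.09,0,0,0,85]
    - [0.6,-0.795,-0.09,0,0,0,85]
    - [0.6,-0.795,-0.09,0,0,0,85]
    - [0.6,-0.795,-0.09,0,0,0,85]
    - [0.6,-0.795,-0.09,0,0,0,85]
    - [0.6,-0.795,-0.09,0,0,0,85]
    - [0.6,-0.795,-0.09,0,0,0,85]
    - [0.6,-0.795,-0.09,0,0,0,85]

```text
clock: 3.58
ee_pos: [0.6289, 0.0203, 0.2893]
ee_rot: [1.0, 0.004, -0.0, 0.0]
force: [0.5, 0.2, -0.2]
width: 0.0849
grasp_force: 0.0
```

```bash
python3 -c "
from h import *
plan(.628,.0205,.162,.01)
d=grab('wrist','w1.png')
m=cv2.inRange(cv2.cvtColor(d['frame'],cv2.COLOR_BGR2HSV),(0,150,80),(6,255,255))|cv2.inRange(cv2.cvtColor(d['frame'],cv2.COLOR_BGR2HSV),(174,150,80),(180,255,255))
c=max(cv2.findContours(m,0,2)[0],key=cv2.contourArea);r=cv2.minAreaRect(c);b=cv2.boxPoints(r);print(r)
P=np.array([onz(d,p,.18) for p in b]);print(P.mean(0),P)
"
```

```text
t3.6 pos [0.6289 0.0203 0.2893] yaw 0.008 tilt 0.0003 w 0.0849 F [ 0.5  0.2 -0.2] q7 -1.88 turn -0.015 shift [-0.034 -0.008  5.09 ]
((320.4999694824219, 196.49996948242188), (18.999996185302734, 110.99998474121094), 0.0)
[0.62512833 0.01917094 0.18      ] [[0.57842199 0.02683657 0.18      ]
 [0.67171888 0.02682559 0.18      ]
 [0.67183251 0.01228762 0.18      ]
 [0.57853992 0.01073397 0.18      ]]
```

View pics/w1.png

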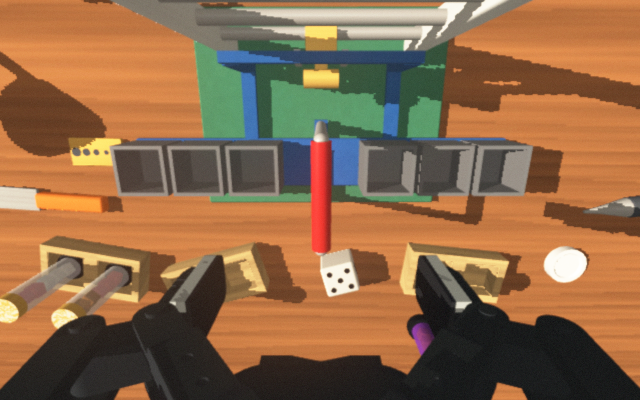

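The wrist view shows the handle bar centred at (320,196) between the fingers, so it lines up; the pockets run from (112,143) to (530,195). I'll descend and grip.

apply_moves:
  deltas:
    - [-0.016,0,0.64,0,0,0,85]
    - [-0.016,0,0.64,0,0,0,85]
    - [-0.016,0,0.64,0,0,0,85]
    - [-0.016,0,0.64,0,0,0,85]
    - [-0.016,0,0.64,0,0,0,85]
    - [-0.016,0,0.64,0,0,0,85]
    - [-0.016,0,0.64,0,0,0,85]
    - [-0.016,0,0.64,0,0,0,85]

```text
clock: 4.3
ee_pos: [0.6249, 0.0192, 0.1604]
ee_rot: [1.0, 0.004, -0.0, 0.0]
force: [0.5, 0.2, 0.1]
width: 0.0851
grasp_force: 0.0
```

apply_moves:
  deltas:
    - [0,0,0,0,0,0,0]
    - [0,0,0,0,0,0,0]
    - [0,0,0,0,0,0,0]
    - [0,0,0,0,0,0,0]
    - [0,0,0,0,0,0,0]
    - [0,0,0,0,0,0,0]
    - [0,0,0,0,0,0,0]
    - [0,0,0,0,0,0,0]

```text
clock: 4.97
ee_pos: [0.6258, 0.0198, 0.1626]
ee_rot: [1.0, 0.004, 0.001, -0.0]
force: [-1.1, -0.1, 6.2]
width: 0.0141
grasp_force: 58.5
```

apply_moves:
  deltas:
    - [0,0,-0.1,0,0,0,0]
    - [0,0,-0.1,0,0,0,0]
    - [0,0,-0.1,0,0,0,0]
    - [0,0,-0.1,0,0,0,0]
    - [0,0,-0.1,0,0,0,0]
    - [0,0,-0.1,0,0,0,0]
    - [0,0,-0.1,0,0,0,0]
    - [0,0,-0.1,0,0,0,0]

```text
clock: 5.63
ee_pos: [0.6257, 0.0198, 0.1809]
ee_rot: [1.0, 0.004, 0.001, -0.001]
force: [5.4, 1.7, -6.3]
width: 0.0141
grasp_force: 58.5
```

apply_moves:
  deltas:
    - [0,0,-0.19,0,0,0,0]
    - [0,0,-0.19,0,0,0,0]
    - [0,0,-0.19,0,0,0,0]
    - [0,0,-0.19,0,0,0,0]
    - [0,0,-0.19,0,0,0,0]
    - [0,0,-0.19,0,0,0,0]
    - [0,0,-0.19,0,0,0,0]
    - [0,0,-0.19,0,0,0,0]

```text
clock: 6.3
ee_pos: [0.6257, 0.0198, 0.2188]
ee_rot: [1.0, 0.004, 0.001, -0.001]
force: [5.4, 2.0, -6.8]
width: 0.0139
grasp_force: 58.6
```

apply_moves:
  deltas:
    - [0,0,-0.19,0,0,0,0]
    - [0,0,-0.19,0,0,0,0]
    - [0,0,-0.19,0,0,0,0]
    - [0,0,-0.19,0,0,0,0]
    - [0,0,-0.19,0,0,0,0]
    - [0,0,-0.19,0,0,0,0]
    - [0,0,-0.19,0,0,0,0]
    - [0,0,-0.19,0,0,0,0]

```text
clock: 6.97
ee_pos: [0.6257, 0.0198, 0.2569]
ee_rot: [1.0, 0.004, 0.001, -0.001]
force: [5.3, 1.8, -6.1]
width: 0.0144
grasp_force: 60.8
```

apply_moves:
  deltas:
    - [0,0,0,0,0,0,0]
    - [0,0,0,0,0,0,0]
    - [0,0,0.1,0,0,0,0]
    - [0,0,0.1,0,0,0,0]
    - [0,0,0.1,0,0,0,0]
    - [0,0,0.1,0,0,0,0]
    - [0,0,0.1,0,0,0,0]
    - [0,0,0.1,0,0,0,0]

```text
clock: 7.63
ee_pos: [0.6257, 0.0198, 0.2418]
ee_rot: [1.0, 0.004, 0.001, -0.0]
force: [5.0, 2.0, -4.6]
width: 0.0142
grasp_force: 61.2
```

apply_moves:
  deltas:
    - [0,0,0.1,0,0,0,0]
    - [0,0,0.1,0,0,0,0]
    - [0,0,0.1,0,0,0,0]
    - [0,0,0.1,0,0,0,0]
    - [0,0,0.1,0,0,0,0]
    - [0,0,0.05,0,0,0,0]
    - [0,0,0,0,0,0,0]
    - [0,0,0,0,0,0,0]

```text
clock: 8.3
ee_pos: [0.6257, 0.0198, 0.2279]
ee_rot: [1.0, 0.004, 0.001, -0.0]
force: [6.1, 2.3, -6.2]
width: 0.0139
grasp_force: 61.1
```

```bash
python3 -c "
from h import *
plan(.625,.0195,.29,.01)
d=grab('scene','s1.png'); f=d['frame'][95:295,225:425]; cv2.imwrite('pics/s1c.png',cv2.resize(f,None,fx=3,fy=3))
"
```

```text
t8.3 pos [0.6257 0.0198 0.2279] yaw 0.009 tilt 0.0014 w 0.0139 F [ 6.1  2.3 -6.2] q7 -1.91 turn -0.01 shift [-0.029  0.01  -2.482]
```

View pics/s1c.png

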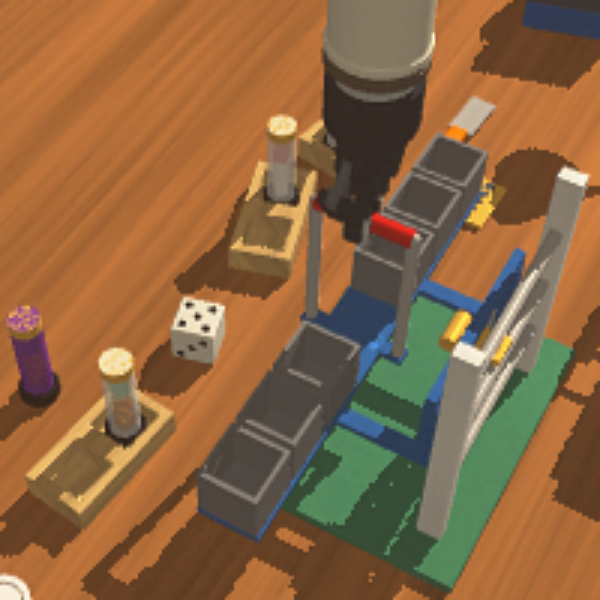

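The caddy is raised, with its handle at (393,230) in the crop and the pawl level with the middle rung, but my grip still carries the weight (F −6). I'll lower it a little further.

apply_moves:
  deltas:
    - [0,0,0.03,0,0,0,0]
    - [0,0,0.03,0,0,0,0]
    - [0,0,0.03,0,0,0,0]
    - [0,0,0,0,0,0,0]
    - [0,0,0,0,0,0,0]
    - [0,0,0,0,0,0,0]
    - [0,0,0,0,0,0,0]
    - [0,0,0,0,0,0,0]

```text
clock: 9.02
ee_pos: [0.6257, 0.0197, 0.2273]
ee_rot: [1.0, 0.004, 0.001, -0.0]
force: [1.9, 2.0, 4.8]
width: 0.0137
grasp_force: 62.1
```

apply_moves:
  deltas:
    - [0,0,0,0,0,0,85]
    - [0,0,0,0,0,0,85]
    - [0,0,0,0,0,0,85]
    - [0,0,0,0,0,0,85]
    - [0,0,-0.5,0,0,0,85]
    - [0,0,-1,0,0,0,85]
    - [0,0,-1,0,0,0,85]
    - [0,0,-1,0,0,0,85]

```text
clock: 9.68
ee_pos: [0.6247, 0.0194, 0.3154]
ee_rot: [1.0, 0.004, -0.0, -0.0]
force: [0.3, 0.2, 0.3]
width: 0.0853
grasp_force: 0.0
```

apply_moves:
  deltas:
    - [0,0,0,0,0,-0.94,85]
    - [0,0,0,0,0,-0.94,85]
    - [0,0,0,0,0,-0.94,85]
    - [0,0,0,0,0,-0.94,85]
    - [0,0,0,0,0,-0.94,85]
    - [0,0,0,0,0,-0.94,85]
    - [0,0,0,0,0,-0.94,85]
    - [0,0,0,0,0,-0.94,85]

```text
clock: 10.35
ee_pos: [0.625, 0.0193, 0.3146]
ee_rot: [0.921, 0.39, -0.0, 0.0]
force: [0.4, -0.3, 0.0]
width: 0.0852
grasp_force: 0.0
```

apply_moves:
  deltas:
    - [0,0,0,0,0,-0.93,85]
    - [0,0,0,0,0,-0.93,85]
    - [0,0,0,0,0,-0.93,85]
    - [0,0,0,0,0,-0.93,85]
    - [0,0,0,0,0,-0.93,85]
    - [0,0,0,0,0,-0.93,85]
    - [0,0,0,0,0,-0.93,85]
    - [0,0,0,0,0,-0.93,85]

```text
clock: 11.02
ee_pos: [0.625, 0.0191, 0.3146]
ee_rot: [0.704, 0.71, -0.0, 0.0]
force: [-0.3, 0.3, 0.3]
width: 0.085
grasp_force: 0.0
```

```bash
python3 -c "
from h import *
plan(.475,.369,.24,1.571)
d=grab('top','t1.png')
"
```

```text
t11.0 pos [0.625  0.0191 0.3146] yaw 1.580 tilt 0.0005 w 0.0850 F [-0.3  0.3  0.3] q7 -0.44 turn 0.084 shift [13.997 -5.999  2.986]
```

apply_moves:
  deltas:
    - [0.87,-0.38,0.19,0,0,0,85]
    - [0.87,-0.38,0.19,0,0,0,85]
    - [0.87,-0.38,0.19,0,0,0,85]
    - [0.87,-0.38,0.19,0,0,0,85]
    - [0.87,-0.38,0.19,0,0,0,85]
    - [0.87,-0.38,0.19,0,0,0,85]
    - [0.87,-0.38,0.19,0,0,0,85]
    - [0.87,-0.38,0.19,0,0,0,85]

```text
clock: 11.73
ee_pos: [0.5479, 0.1938, 0.2763]
ee_rot: [0.707, 0.708, -0.0, 0.0]
force: [-0.2, 0.7, -0.4]
width: 0.0848
grasp_force: 0.0
```

apply_moves:
  deltas:
    - [0.87,-0.38,0.19,0,0,0,85]
    - [0.87,-0.38,0.19,0,0,0,85]
    - [0.87,-0.38,0.19,0,0,0,85]
    - [0.87,-0.38,0.19,0,0,0,85]
    - [0.87,-0.38,0.19,0,0,0,85]
    - [0.87,-0.38,0.19,0,0,0,85]
    - [0.87,-0.38,0.19,0,0,0,85]
    - [0.87,-0.38,0.19,0,0,0,85]

```text
clock: 12.4
ee_pos: [0.4713, 0.3675, 0.2382]
ee_rot: [0.707, 0.708, 0.0, 0.0]
force: [0.7, -0.4, -0.8]
width: 0.085
grasp_force: 0.0
```

```bash
cat >> h.py <<'E'
def caps(d,save=None):
    """brass caps seen: colour mask, contour centre, cast onto the cap top height"""
    hsv=cv2.cvtColor(d['frame'],cv2.COLOR_BGR2HSV)
    m=cv2.inRange(hsv,(18,70,150),(32,255,255)); m=cv2.morphologyEx(m,cv2.MORPH_OPEN,np.ones((3,3)))
    for c in cv2.findContours(m,0,2)[0]:
        if cv2.contourArea(c)<120: continue
        (u,v),r=cv2.minEnclosingCircle(c)
        print('px %.0f %.0f r %.0f A/circ %.2f'%(u,v,r,cv2.contourArea(c)/(np.pi*r*r)),onz(d,(u,v),.119)[:2].round(4))
E
python3 -c "
from h import *
plan(.475,.369,.08,1.571)
d=grab('wrist','w2.png');caps(d)
"
```

```text
t12.4 pos [0.4713 0.3675 0.2382] yaw 1.572 tilt 0.0007 w 0.0850 F [ 0.7 -0.4 -0.8] q7 -1.13 turn 0.013 shift [0.061 0.148 6.33 ]
px 302 348 r 21 A/circ 0.37 [0.4527 0.2097]
px 330 314 r 43 A/circ 0.08 [0.4801 0.2473]
px 282 299 r 25 A/circ 0.14 [0.436  0.2641]
px 314 251 r 15 A/circ 0.28 [0.4649 0.3128]
px 452 211 r 29 A/circ 0.42 [0.5829 0.3506]
px 343 212 r 42 A/circ 0.08 [0.4901 0.3487]
px 344 154 r 17 A/circ 0.28 [0.4901 0.3989]
px 304 190 r 58 A/circ 0.10 [0.4569 0.3682]
```

View pics/w2.png

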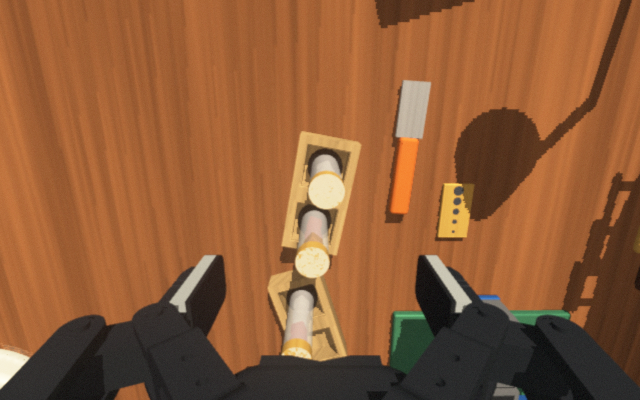

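The wrist view shows stand A's caps at (326,189) and (312,263), and B's cap at (297,352). The stands match the first measurement.

```bash
python3 -c "
from h import *
d=grab('wrist')
for p in((326,189),(312,263)): print(onz(d,p,.121))
f=d['frame']; 
for p in((326,189),(312,263),(350,147),(297,150)): print(cv2.cvtColor(f,cv2.COLOR_BGR2HSV)[p[1],p[0]])
g=cv2.cvtColor(f,cv2.COLOR_BGR2GRAY)
print(cv2.HoughCircles(g,cv2.HOUGH_GRADIENT,1,20,param1=120,param2=14,minRadius=14,maxRadius=22))
x,y=onz(d,(326,189),.121)[:2]; plan(x,y,.08,1.571)
"
```

```text
[0.47109969 0.37551686 0.121     ]
[0.45960295 0.30781835 0.121     ]
[ 21 103 238]
[ 21 113 237]
[ 18 135 217]
[ 12 165 165]
[[[328.5 175.5  21.4]
  [316.5 266.5  16.7]
  [328.5 197.5  15.9]
  [319.5 226.5  19.2]]]
t12.5 pos [0.468  0.3709 0.2383] yaw 1.580 tilt 0.0026 w 0.0846 F [-0.1  0.1  0.3] q7 -1.13 turn 0.084 shift [0.186 0.122 6.332]
```

apply_moves:
  deltas:
    - [0.015,0.015,0.44,0,0,0,75]
    - [0.015,0.015,0.44,0,0,0,75]
    - [0.015,0.015,0.44,0,0,0,75]
    - [0.015,0.015,0.44,0,0,0,75]
    - [0.015,0.015,0.44,0,0,0,75]
    - [0.015,0.015,0.44,0,0,0,75]
    - [0.015,0.015,0.44,0,0,0,75]
    - [0.015,0.015,0.44,0,0,0,75]

```text
clock: 13.17
ee_pos: [0.4746, 0.3695, 0.1485]
ee_rot: [0.706, 0.709, -0.0, -0.0]
force: [0.4, -0.7, -0.9]
width: 0.0751
grasp_force: 0.0
```

```bash
python3 -c "
from h import *
plan(.473,.372,.08,1.58)
d=grab('wrist','w3.png')
plan(.473,.372,.08,1.58)
print(proj(d,[.473,.372,.121]))
p=arm.get_obs()['ee_pos'];print(proj(d,[p[0],p[1],.121]))
"
```

```text
t13.2 pos [0.4746 0.3695 0.1485] yaw 1.575 tilt 0.0004 w 0.0751 F [ 0.4 -0.7 -0.9] q7 -1.19 turn -0.049 shift [ 0.101 -0.064  2.74 ]
t13.2 pos [0.4738 0.3686 0.1463] yaw 1.575 tilt 0.0034 w 0.0750 F [-0.3  0.1 -1.2] q7 -1.19 turn -0.048 shift [ 0.138 -0.029  2.654]
[[318.55731388 230.73569862]]
[[319.90003128 236.39150157]]
```

View pics/w3.png

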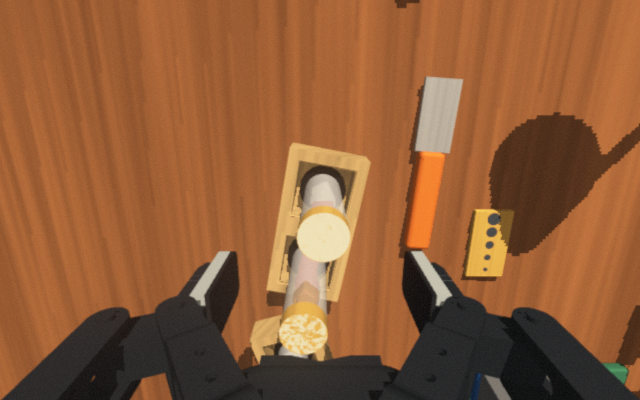

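The cap is at (323,234) and the projected TCP at (320,236), so they agree within 2 mm. I'll grasp now.

apply_moves:
  deltas:
    - [0.01,0,0.35,0,0,0,75]
    - [0.01,0,0.35,0,0,0,75]
    - [0.01,0,0.35,0,0,0,75]
    - [0.01,0,0.35,0,0,0,75]
    - [0.01,0,0.35,0,0,0,75]
    - [0.01,0,0.35,0,0,0,75]
    - [0.01,0,0.35,0,0,0,75]
    - [0.01,0,0.35,0,0,0,75]

```text
clock: 13.88
ee_pos: [0.4746, 0.3717, 0.0789]
ee_rot: [0.706, 0.709, -0.0, 0.0]
force: [-0.7, -0.3, 0.8]
width: 0.0752
grasp_force: 0.0
```

apply_moves:
  deltas:
    - [0,0,0,0,0,0,10]
    - [0,0,0,0,0,0,10]
    - [0,0,0,0,0,0,10]
    - [0,0,0,0,0,0,10]
    - [0,0,0,0,0,0,10]
    - [0,0,0,0,0,0,10]
    - [0,0,0,0,0,0,10]
    - [0,0,0,0,0,0,10]

```text
clock: 14.55
ee_pos: [0.475, 0.3721, 0.0804]
ee_rot: [0.706, 0.709, 0.001, 0.0]
force: [1.0, 1.0, 3.7]
width: 0.0288
grasp_force: 58.9
```

apply_moves:
  deltas:
    - [0,0,-0.2,0,0,0,10]
    - [0,0,-0.6,0,0,0,10]
    - [0,0,-1,0,0,0,10]
    - [0,0,-1,0,0,0,10]
    - [0,0,-1,0,0,0,10]
    - [0,0,-1,0,0,0,10]
    - [0,0,-1,0,0,0,10]
    - [0,0,-1,0,0,0,10]

```text
clock: 15.22
ee_pos: [0.4739, 0.3716, 0.2519]
ee_rot: [0.705, 0.709, -0.0, 0.0]
force: [-0.5, -0.2, -2.1]
width: 0.0287
grasp_force: 59.2
```

```bash
python3 -c "
from h import *
plan(.6245,.218,.25,1.58)
"
```

```text
t15.2 pos [0.4739 0.3716 0.2519] yaw 1.576 tilt 0.0003 w 0.0287 F [-0.5 -0.2 -2.1] q7 -1.12 turn -0.037 shift [-6.199  5.968  0.076]
```

apply_moves:
  deltas:
    - [-0.77,0.745,0,0,0,0,10]
    - [-0.77,0.745,0,0,0,0,10]
    - [-0.77,0.745,0,0,0,0,10]
    - [-0.77,0.745,0,0,0,0,10]
    - [-0.77,0.745,0,0,0,0,10]
    - [-0.77,0.745,0,0,0,0,10]
    - [-0.77,0.745,0,0,0,0,10]
    - [-0.77,0.745,0,0,0,0,10]

```text
clock: 15.88
ee_pos: [0.6246, 0.2173, 0.2508]
ee_rot: [0.705, 0.709, -0.0, -0.0]
force: [-0.2, 0.2, -0.7]
width: 0.0289
grasp_force: 59.2
```

```bash
python3 -c "
from h import *
w=grab('wrist','w4.png'); t=grab('top','t4.png')
plan(.6245,.218,.18,1.58)
a=w['frame'][60:360,160:480]; b=cv2.resize(t['frame'][140:215,205:305],None,fx=4,fy=4,interpolation=cv2.INTER_CUBIC)
cv2.imwrite('pics/c4.png',np.hstack([a,b]))
import pickle;pickle.dump((w,t),open('v4.pkl','wb'))
"
```

```text
t16.0 pos [0.6281 0.212  0.2497] yaw 1.567 tilt 0.0030 w 0.0290 F [ 0.  -0.4 -1.5] q7 -0.78 turn -0.128 shift [ 0.241 -0.141  2.788]
```

View pics/c4.png

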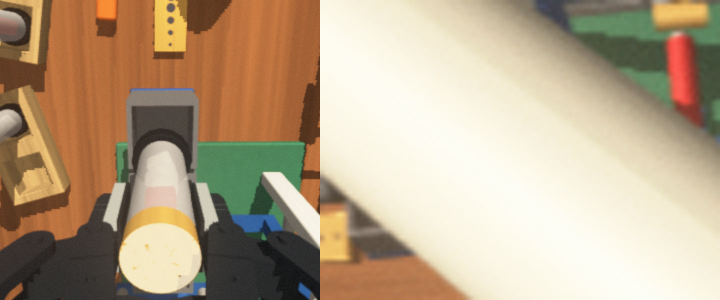

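The wrist crop shows pocket 1's rim corners at full-image (288,150) and (360,152) outer, (294,166) and (352,166) inner. The tube's foot is in line with it at column 322, and the cap is at (320,317).

```bash
python3 -c "
from h import *
import pickle
w,t=pickle.load(open('v4.pkl','rb'))
for p in((288,150),(360,152),(294,166),(352,166)): print('rim',onz(w,p,.145)[:2].round(4))
print('cap',onz(w,(320,317),.292)[:2].round(4))
f=[.6246,.2173,.2508];print(proj(w,[[*f[:2],.292],[*f[:2],.178]]))
plan(.6245,.218,.18,1.58)
"
```

```text
rim [0.5992 0.2535]
rim [0.6541 0.2522]
rim [0.6036 0.2412]
rim [0.6483 0.2414]
cap [0.6238 0.2142]
[[322.2664217  309.80169139]
 [321.22619943 209.14701603]]
t16.0 pos [0.6281 0.212  0.2497] yaw 1.567 tilt 0.0030 w 0.0290 F [ 0.  -0.4 -1.5] q7 -0.78 turn -0.128 shift [ 0.241 -0.141  2.788]
```

apply_moves:
  deltas:
    - [0,0,0,0,0,0,10]
    - [0,0,0,0,0,0,10]
    - [0,0,0,0,0,0,10]
    - [0,0,0,0,0,0,10]
    - [0,0,0,0,0,0,10]
    - [0,0,0,0,0,0,10]
    - [0,0,0,0,0,0,10]
    - [0,0,0,0,0,0,10]

```text
clock: 16.65
ee_pos: [0.6241, 0.2186, 0.2499]
ee_rot: [0.705, 0.709, -0.0, 0.0]
force: [0.7, 0.1, -0.5]
width: 0.0289
grasp_force: 59.3
```

apply_moves:
  deltas:
    - [0.03,0.025,0.2,0,0,0,10]
    - [0.03,0.025,0.2,0,0,0,10]
    - [0,0,0.2,0,0,0,10]
    - [0,0,0.2,0,0,0,10]
    - [0,0,0.2,0,0,0,10]
    - [0,0,0.2,0,0,0,10]
    - [0,0,0.2,0,0,0,10]
    - [0,0,0.2,0,0,0,10]

```text
clock: 17.32
ee_pos: [0.6254, 0.2199, 0.2092]
ee_rot: [0.706, 0.709, -0.0, -0.0]
force: [0.5, 0.3, -1.6]
width: 0.0289
grasp_force: 59.3
```

apply_moves:
  deltas:
    - [0,0,0.1,0,0,0,10]
    - [0,0,0.1,0,0,0,10]
    - [0,0,0.1,0,0,0,10]
    - [0,0,0.1,0,0,0,10]
    - [0,0,0.1,0,0,0,10]
    - [0,0,0.1,0,0,0,10]
    - [0,0,0,0,0,0,10]
    - [0,0,0,0,0,0,10]

```text
clock: 17.98
ee_pos: [0.6254, 0.2199, 0.1947]
ee_rot: [0.706, 0.709, -0.0, -0.0]
force: [0.7, -0.3, -1.6]
width: 0.029
grasp_force: 59.3
```

apply_moves:
  deltas:
    - [0,0,0.15,0,0,0,10]
    - [0,0,0.15,0,0,0,10]
    - [0,0,0.15,0,0,0,10]
    - [0,0,0.15,0,0,0,10]
    - [0,0,0.15,0,0,0,10]
    - [0,0,0.15,0,0,0,10]
    - [0,0,0,0,0,0,10]
    - [0,0,0,0,0,0,10]

```text
clock: 18.65
ee_pos: [0.6253, 0.2198, 0.1719]
ee_rot: [0.706, 0.709, -0.0, -0.0]
force: [-0.1, -0.5, -1.9]
width: 0.0289
grasp_force: 59.3
```

apply_moves:
  deltas:
    - [0,0,0.09,0,0,0,10]
    - [0,0,0,0,0,0,10]
    - [0,0,0,0,0,0,65]
    - [0,0,0,0,0,0,65]
    - [0,0,0,0,0,0,65]
    - [0,0,0,0,0,0,65]
    - [0,0,-0.5,0,0,0,65]
    - [0,0,-0.8,0,0,0,65]

```text
clock: 19.32
ee_pos: [0.6243, 0.2191, 0.2014]
ee_rot: [0.705, 0.709, -0.002, -0.001]
force: [-0.4, -0.0, -0.6]
width: 0.0649
grasp_force: 0.0
```

apply_moves:
  deltas:
    - [0,0,-1,0,0,0,75]
    - [0,0,-1,0,0,0,75]
    - [0,-0.9,-0.8,0,0,0,75]
    - [0.6,-0.9,0,0,0,0,75]
    - [0.6,-0.9,0,0,0,0,75]
    - [0.6,-0.9,0,0,0,0,75]
    - [0.6,-0.9,0,0,0,0,75]
    - [0.6,-0.9,0,0,0,0,75]

```text
clock: 19.98
ee_pos: [0.4891, 0.2951, 0.2738]
ee_rot: [0.705, 0.709, 0.001, 0.0]
force: [0.2, -0.5, -0.3]
width: 0.075
grasp_force: 0.0
```

apply_moves:
  deltas:
    - [0.4,-0.9,0.4,0,0,0,75]
    - [0,-0.2,0.9,0,0,0,75]
    - [0,0,0.9,0,0,0,75]
    - [0,0,0.9,0,0,0,75]
    - [0,0,0.9,0,0,0,75]
    - [0,0,0.5,0,0,0,75]
    - [0,0,0,0,0,0,75]
    - [0,0,0,0,0,0,75]

```text
clock: 20.65
ee_pos: [0.4626, 0.3045, 0.1606]
ee_rot: [0.705, 0.709, -0.0, -0.0]
force: [0.6, 0.1, 1.0]
width: 0.0751
grasp_force: 0.0
```

```bash
cat >> h.py <<'E'
def look(x,y,name):
    """cap nearest the TCP by colour, in a window round its projection"""
    plan(x,y,.08,1.576)
    p=arm.get_obs()['ee_pos']; d=grab('wrist',name+'.png'); e=proj(d,[[p[0],p[1],.121]])[0]
    hsv=cv2.cvtColor(d['frame'],cv2.COLOR_BGR2HSV)
    m=cv2.inRange(hsv,(17,40,215),(26,125,255)); m=cv2.morphologyEx(m,cv2.MORPH_OPEN,np.ones((5,5)))
    print('TCP px',e.round(0))
    for c in cv2.findContours(m,0,2)[0]:
        (u,v),r=cv2.minEnclosingCircle(c); a=cv2.contourArea(c)
        if a>250 and a/(np.pi*r*r)>.6: print('cap px',round(u),round(v),round(r),'rel TCP',((onz(d,(u,v),.121)-onz(d,e,.121))[:2]).round(4))
E
python3 -c "
from h import *
look(.463,.305,'w5')"
```

```text
t20.6 pos [0.4626 0.3045 0.1606] yaw 1.576 tilt 0.0003 w 0.0751 F [0.6 0.1 1. ] q7 -1.11 turn -0.004 shift [0.019 0.016 3.224]
TCP px [321. 227.]
```

```bash
python3 -c "
from h import *
f=cv2.imread('pics/w5.png');h=cv2.cvtColor(f,cv2.COLOR_BGR2HSV)
print(h[215:240:6,300:345:6].tolist())
cv2.imwrite('pics/c5.png',f[110:330,200:440])"
```

```text
[[[18, 160, 137], [20, 166, 232], [20, 165, 235], [21, 126, 238], [20, 167, 234], [21, 102, 238], [19, 161, 228], [19, 166, 232]], [[19, 166, 232], [19, 167, 231], [20, 165, 230], [19, 160, 232], [21, 107, 237], [20, 165, 234], [20, 164, 235], [20, 162, 234]], [[20, 153, 234], [19, 167, 232], [20, 160, 234], [21, 94, 237], [21, 116, 236], [20, 130, 233], [19, 166, 230], [19, 164, 232]], [[20, 131, 234], [20, 158, 234], [20, 154, 235], [20, 154, 235], [19, 150, 233], [20, 159, 233], [20, 165, 233], [20, 153, 234]], [[17, 158, 186], [21, 94, 238], [20, 160, 232], [19, 163, 232], [21, 96, 238], [20, 158, 235], [20, 158, 234], [19, 164, 233]]]
```

View pics/c5.png

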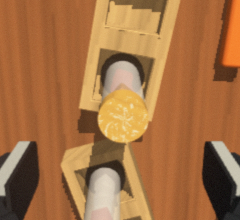

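The crop shows A2's cap at (324,224) in the full image and the TCP at (321,227), so it is aligned. I'll grasp, lift and carry it to pocket 2.

apply_moves:
  deltas:
    - [0.03,0.03,0.3,0,0,0,75]
    - [0.03,0.03,0.4,0,0,0,75]
    - [0,0,0.45,0,0,0,75]
    - [0,0,0.45,0,0,0,75]
    - [0,0,0.45,0,0,0,75]
    - [0,0,0.45,0,0,0,75]
    - [0,0,0.45,0,0,0,75]
    - [0,0,0.3,0,0,0,75]

```text
clock: 21.37
ee_pos: [0.4634, 0.3052, 0.0769]
ee_rot: [0.705, 0.709, -0.001, -0.0]
force: [0.1, -0.3, -0.2]
width: 0.075
grasp_force: 0.0
```

apply_moves:
  deltas:
    - [0,0,0,0,0,0,10]
    - [0,0,0,0,0,0,10]
    - [0,0,0,0,0,0,10]
    - [0,0,0,0,0,0,10]
    - [0,0,0,0,0,0,10]
    - [0,0,0,0,0,0,10]
    - [0,0,0,0,0,0,10]
    - [0,0,0,0,0,0,10]

```text
clock: 22.03
ee_pos: [0.4645, 0.3062, 0.0795]
ee_rot: [0.706, 0.709, 0.001, 0.0]
force: [-1.4, -0.2, 6.1]
width: 0.0289
grasp_force: 59.3
```

apply_moves:
  deltas:
    - [0,0,-0.2,0,0,0,10]
    - [0,0,-0.6,0,0,0,10]
    - [0,0,-1,0,0,0,10]
    - [0,0,-1,0,0,0,10]
    - [0,0,-1,0,0,0,10]
    - [0,0,-1,0,0,0,10]
    - [0,0,-1,0,0,0,10]
    - [0,0,-1,0,0,0,10]

```text
clock: 22.7
ee_pos: [0.4637, 0.3054, 0.2508]
ee_rot: [0.705, 0.709, -0.0, 0.0]
force: [-0.4, -0.1, -1.3]
width: 0.0288
grasp_force: 59.3
```

apply_moves:
  deltas:
    - [-0.74,0.8,0,0,0,0,10]
    - [-0.74,0.8,0,0,0,0,10]
    - [-0.74,0.8,0,0,0,0,10]
    - [-0.74,0.8,0,0,0,0,10]
    - [-0.74,0.8,0,0,0,0,10]
    - [-0.74,0.8,0,0,0,0,10]
    - [-0.74,0.8,0,0,0,0,10]
    - [-0.74,0.8,0,0,0,0,10]

```text
clock: 23.37
ee_pos: [0.6253, 0.157, 0.2497]
ee_rot: [0.706, 0.709, -0.0, 0.0]
force: [-0.1, -0.3, -0.7]
width: 0.0288
grasp_force: 59.3
```

```bash
python3 -c "
from h import *
plan(.626,.158,.17,1.576)
grab('wrist','w6.png')"
```

```text
t23.4 pos [0.6253 0.157  0.2497] yaw 1.575 tilt 0.0002 w 0.0288 F [-0.1 -0.3 -0.7] q7 -0.70 turn -0.007 shift [0.038 0.028 3.188]
```

View pics/w6.png

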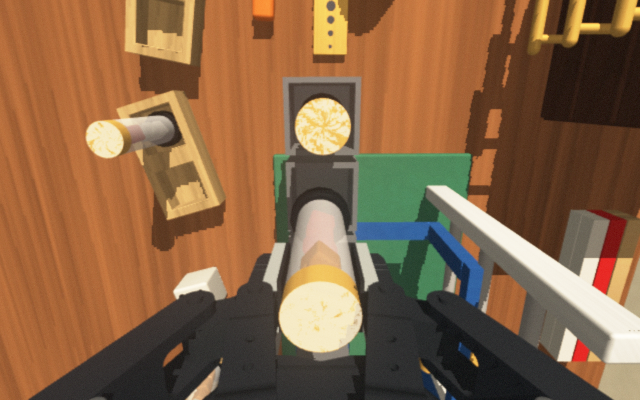

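Tube 1 stands in pocket 1 (cap at 322,127). Tube 2 hangs over pocket 2, with its foot at column 320 and the pocket centre at 323. I'll lower and release it, then go to B.

apply_moves:
  deltas:
    - [0.02,0.03,0.2,0,0,0,10]
    - [0.02,0.03,0.25,0,0,0,10]
    - [0,0,0.25,0,0,0,10]
    - [0,0,0.25,0,0,0,10]
    - [0,0,0.25,0,0,0,10]
    - [0,0,0.25,0,0,0,10]
    - [0,0,0.25,0,0,0,10]
    - [0,0,0.2,0,0,0,10]

```text
clock: 24.08
ee_pos: [0.6259, 0.1595, 0.2004]
ee_rot: [0.705, 0.709, -0.0, -0.0]
force: [-0.7, 0.3, -2.1]
width: 0.0287
grasp_force: 59.3
```

apply_moves:
  deltas:
    - [0,0,0.2,0,0,0,10]
    - [0,0,0.2,0,0,0,10]
    - [0,0,0.2,0,0,0,10]
    - [0,0,0.2,0,0,0,10]
    - [0,0,0.2,0,0,0,10]
    - [0,0,0.2,0,0,0,10]
    - [0,0,0.1,0,0,0,10]
    - [0,0,0,0,0,0,10]

```text
clock: 24.75
ee_pos: [0.6262, 0.1595, 0.1687]
ee_rot: [0.706, 0.709, -0.0, -0.0]
force: [0.7, 0.5, -1.8]
width: 0.0287
grasp_force: 59.7
```

apply_moves:
  deltas:
    - [0,0,0,0,0,0,10]
    - [0,0,0,0,0,0,10]
    - [0,0,0,0,0,0,65]
    - [0,0,0,0,0,0,65]
    - [0,0,0,0,0,0,65]
    - [0,0,0,0,0,0,65]
    - [0,0,-0.5,0,0,0,65]
    - [0,0,-0.8,0,0,0,65]

```text
clock: 25.42
ee_pos: [0.625, 0.1587, 0.2002]
ee_rot: [0.705, 0.709, -0.002, -0.001]
force: [0.5, -0.3, 1.1]
width: 0.0652
grasp_force: 0.0
```

apply_moves:
  deltas:
    - [0,0,-1,0,0,0,75]
    - [0,0,-1,0,0,0,75]
    - [0,-0.9,-0.8,0,0,0,75]
    - [0.3,-0.9,0,0,0,0,75]
    - [0.3,-0.9,0,0,0,0,75]
    - [0.3,-0.9,0,0,0,0,75]
    - [0.3,-0.9,0,0,0,0,75]
    - [0.3,-0.9,0,0,0,0,75]

```text
clock: 26.08
ee_pos: [0.49, 0.1969, 0.2722]
ee_rot: [0.705, 0.709, 0.0, 0.0]
force: [-0.6, -0.3, -0.1]
width: 0.075
grasp_force: 0.0
```

apply_moves:
  deltas:
    - [0.17,-0.9,0.4,0,0,0,75]
    - [0,-0.9,0.9,0,0,0,75]
    - [0,0,0.9,0,0,0,75]
    - [0,0,0.9,0,0,0,75]
    - [0,0,0.9,0,0,0,75]
    - [0,0,0.5,0,0,0,75]
    - [0,0,0,0,0,0,75]
    - [0,0,0,0,0,0,75]

```text
clock: 26.75
ee_pos: [0.4461, 0.2008, 0.1593]
ee_rot: [0.705, 0.709, -0.0, -0.0]
force: [-1.0, 0.7, 0.5]
width: 0.0751
grasp_force: 0.0
```

```bash
sed -i 's/(17,40,215),(26,125,255)/(17,40,220),(26,175,255)/' h.py; python3 -c "
from h import *
look(.447,.199,'w7')"
```

```text
t26.8 pos [0.4461 0.2008 0.1593] yaw 1.576 tilt 0.0005 w 0.0751 F [-1.   0.7  0.5] q7 -0.93 turn -0.001 shift [-0.072  0.037  3.172]
TCP px [321. 228.]
cap px 358 14 17 rel TCP [0.0175 0.1137]
```

```bash
python3 -c "
from h import *
f=cv2.imread('pics/w7.png');h=cv2.cvtColor(f,cv2.COLOR_BGR2HSV)
cv2.imwrite('pics/c7.png',f[60:330,180:460])
print(h[200:260:10,290:350:10].tolist())"
```

```text
[[[18, 130, 229], [17, 135, 157], [19, 44, 184], [10, 56, 229], [13, 49, 230], [17, 47, 194]], [[18, 125, 232], [18, 134, 212], [18, 165, 221], [20, 160, 236], [22, 71, 245], [19, 153, 230]], [[13, 164, 98], [18, 159, 167], [23, 67, 242], [21, 138, 242], [22, 99, 242], [21, 157, 240]], [[13, 159, 98], [22, 107, 240], [23, 65, 245], [22, 99, 241], [21, 114, 241], [22, 58, 246]], [[12, 157, 101], [22, 80, 240], [23, 61, 245], [20, 158, 238], [22, 59, 245], [23, 85, 244]], [[12, 172, 148], [13, 158, 95], [23, 81, 243], [21, 122, 240], [21, 127, 242], [19, 136, 223]]]
```

View pics/c7.png

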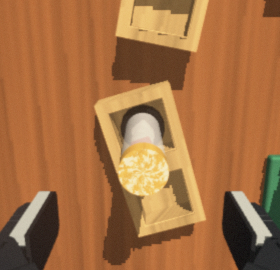

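B's cap is at (324,230) and the TCP at (321,228), so it is aligned.

apply_moves:
  deltas:
    - [-0.02,0.03,0.3,0,0,0,75]
    - [-0.02,0.03,0.4,0,0,0,75]
    - [0,0,0.45,0,0,0,75]
    - [0,0,0.45,0,0,0,75]
    - [0,0,0.45,0,0,0,75]
    - [0,0,0.45,0,0,0,75]
    - [0,0,0.4,0,0,0,75]
    - [0,0,0.3,0,0,0,75]

```text
clock: 27.47
ee_pos: [0.4469, 0.1992, 0.0772]
ee_rot: [0.705, 0.709, -0.001, -0.0]
force: [0.2, 1.2, 0.7]
width: 0.075
grasp_force: 0.0
```

apply_moves:
  deltas:
    - [0,0,0,0,0,0,10]
    - [0,0,0,0,0,0,10]
    - [0,0,0,0,0,0,10]
    - [0,0,0,0,0,0,10]
    - [0,0,0,0,0,0,10]
    - [0,0,0,0,0,0,10]
    - [0,0,0,0,0,0,10]
    - [0,0,0,0,0,0,10]

```text
clock: 28.13
ee_pos: [0.4481, 0.1998, 0.0795]
ee_rot: [0.705, 0.709, 0.001, 0.0]
force: [-1.2, 0.2, 6.2]
width: 0.0289
grasp_force: 59.5
```

apply_moves:
  deltas:
    - [0,0,-0.2,0,0,0,10]
    - [0,0,-0.6,0,0,0,10]
    - [0,0,-1,0,0,0,10]
    - [0,0,-1,0,0,0,10]
    - [0,0,-1,0,0,0,10]
    - [0,0,-1,0,0,0,10]
    - [0,0,-1,0,0,0,10]
    - [0,0,-1,0,0,0,10]

```text
clock: 28.8
ee_pos: [0.447, 0.199, 0.2498]
ee_rot: [0.705, 0.709, -0.0, -0.0]
force: [0.3, -0.5, -0.5]
width: 0.0288
grasp_force: 59.3
```

apply_moves:
  deltas:
    - [-0.525,0.89,0,0,0,0,10]
    - [-0.525,0.89,0,0,0,0,10]
    - [-0.525,0.89,0,0,0,0,10]
    - [-0.525,0.89,0,0,0,0,10]
    - [-0.525,0.89,0,0,0,0,10]
    - [-0.525,0.89,0,0,0,0,10]
    - [-0.525,0.89,0,0,0,0,10]
    - [-0.525,0.89,0,0,0,0,10]

```text
clock: 29.47
ee_pos: [0.6266, 0.0938, 0.2484]
ee_rot: [0.706, 0.709, -0.001, -0.0]
force: [0.5, -0.7, -1.2]
width: 0.0289
grasp_force: 59.4
```

```bash
python3 -c "
from h import *
plan(.6265,.097,.17,1.576)"
```

```text
t29.5 pos [0.6266 0.0938 0.2484] yaw 1.575 tilt 0.0013 w 0.0289 F [ 0.5 -0.7 -1.2] q7 -0.60 turn -0.01 shift [ 1.270e-01 -3.000e-03  3.135e+00]
```

apply_moves:
  deltas:
    - [0.03,0,0.2,0,0,0,10]
    - [0.04,0,0.25,0,0,0,10]
    - [0,0,0.25,0,0,0,10]
    - [0,0,0.25,0,0,0,10]
    - [0,0,0.25,0,0,0,10]
    - [0,0,0.25,0,0,0,10]
    - [0,0,0.25,0,0,0,10]
    - [0,0,0.2,0,0,0,10]

```text
clock: 30.13
ee_pos: [0.6257, 0.0969, 0.2006]
ee_rot: [0.705, 0.709, -0.0, 0.0]
force: [0.6, -0.1, -2.0]
width: 0.0288
grasp_force: 59.6
```

apply_moves:
  deltas:
    - [0,0,0.2,0,0,0,10]
    - [0,0,0.2,0,0,0,10]
    - [0,0,0.2,0,0,0,10]
    - [0,0,0.2,0,0,0,10]
    - [0,0,0.2,0,0,0,10]
    - [0,0,0.2,0,0,0,10]
    - [0,0,0.05,0,0,0,10]
    - [0,0,0,0,0,0,10]

```text
clock: 30.8
ee_pos: [0.6257, 0.0968, 0.1694]
ee_rot: [0.706, 0.709, -0.0, -0.0]
force: [-0.6, 0.3, -0.0]
width: 0.0288
grasp_force: 59.6
```

apply_moves:
  deltas:
    - [0,0,0,0,0,0,10]
    - [0,0,0,0,0,0,10]
    - [0,0,0,0,0,0,65]
    - [0,0,0,0,0,0,65]
    - [0,0,0,0,0,0,65]
    - [0,0,0,0,0,0,65]
    - [0,0,-0.5,0,0,0,65]
    - [0,0,-0.8,0,0,0,65]

```text
clock: 31.47
ee_pos: [0.6247, 0.0963, 0.2015]
ee_rot: [0.705, 0.709, -0.002, -0.001]
force: [0.3, -0.8, -0.6]
width: 0.0654
grasp_force: 0.0
```

apply_moves:
  deltas:
    - [0,0,-1,0,0,0,65]
    - [0,0,-1,0,0,0,65]
    - [0,-0.9,-0.8,0,0,0,65]
    - [0,-0.9,0,0,0,0,65]
    - [0,-0.9,0,0,0,0,65]
    - [0,-0.9,0,0,0,0,65]
    - [0,-0.9,0,0,0,0,65]
    - [-0.8,-0.9,0,0,0,0,65]

```text
clock: 32.13
ee_pos: [0.4898, 0.0805, 0.2738]
ee_rot: [0.703, 0.711, 0.001, 0.0]
force: [-0.2, -0.4, 0.7]
width: 0.0649
grasp_force: 0.0
```

apply_moves:
  deltas:
    - [-0.9,-0.85,0,0,0,0,65]
    - [-0.95,0,0,0,0,0,65]
    - [-0.95,0,0,0,0,0,65]
    - [-0.95,0,0,0,0,0,65]
    - [-0.95,0,0,0,0,0,65]
    - [-0.95,0,0,0,0,0,65]
    - [-0.95,0,0,0,0,0,65]
    - [-0.9,0,0,0,0,0,65]

```text
clock: 32.8
ee_pos: [0.4708, -0.1125, 0.2736]
ee_rot: [0.705, 0.709, -0.0, 0.001]
force: [0.4, 0.2, 0.0]
width: 0.065
grasp_force: 0.0
```

apply_moves:
  deltas:
    - [-0.6,0,0.4,0,0,0,65]
    - [-0.3,0,0.9,0,0,0,65]
    - [0,0,0.9,0,0,0,65]
    - [0,0,0.9,0,0,0,65]
    - [0,0,0.9,0,0,0,65]
    - [0,0,0.5,0,0,0,65]
    - [0,0,0,0,0,0,65]
    - [0,0,0,0,0,0,65]

```text
clock: 33.47
ee_pos: [0.4709, -0.133, 0.1601]
ee_rot: [0.705, 0.709, 0.0, -0.001]
force: [0.6, 0.3, 0.5]
width: 0.0649
grasp_force: 0.0
```

```bash
sed -i 's/\.MORPH_OPEN,np.ones((5,5)))/.MORPH_CLOSE,np.ones((3,3)))/' h.py; python3 -c "
from h import *
look(.4705,-.1325,'w8')
f=cv2.imread('pics/w8.png');cv2.imwrite('pics/c8.png',f[60:330,160:480])"
```

```text
t33.5 pos [ 0.4709 -0.133   0.1601] yaw 1.577 tilt 0.0011 w 0.0649 F [0.6 0.3 0.5] q7 -0.22 turn 0.005 shift [ 0.02  -0.014  3.204]
TCP px [321. 227.]
cap px 159 223 27 rel TCP [-0.0969  0.0025]
```

View pics/c8.png

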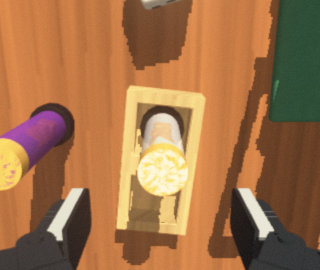

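C's cap is at (322,230) and the TCP at (321,227), so it is aligned. The purple decoy lies well to the left at about (170,225) and won't be touched.

apply_moves:
  deltas:
    - [-0.03,0,0.3,0,0,0,65]
    - [-0.03,0,0.4,0,0,0,65]
    - [0,0,0.45,0,0,0,65]
    - [0,0,0.45,0,0,0,65]
    - [0,0,0.45,0,0,0,65]
    - [0,0,0.45,0,0,0,65]
    - [0,0,0.45,0,0,0,65]
    - [0,0,0.3,0,0,0,65]

```text
clock: 34.18
ee_pos: [0.4701, -0.135, 0.077]
ee_rot: [0.705, 0.709, -0.0, -0.001]
force: [0.0, 0.7, 0.2]
width: 0.0651
grasp_force: 0.0
```

apply_moves:
  deltas:
    - [0,0,0,0,0,0,10]
    - [0,0,0,0,0,0,10]
    - [0,0,0,0,0,0,10]
    - [0,0,0,0,0,0,10]
    - [0,0,0,0,0,0,10]
    - [0,0,0,0,0,0,10]
    - [0,0,0,0,0,0,10]
    - [0,0,0,0,0,0,10]

```text
clock: 34.85
ee_pos: [0.4711, -0.1355, 0.0792]
ee_rot: [0.706, 0.709, 0.0, 0.0]
force: [-0.5, -0.2, 1.7]
width: 0.0284
grasp_force: 59.0
```

apply_moves:
  deltas:
    - [0,0,-0.2,0,0,0,10]
    - [0,0,-0.6,0,0,0,10]
    - [0,0,-1,0,0,0,10]
    - [0,0,-1,0,0,0,10]
    - [0,0,-1,0,0,0,10]
    - [0,0,-1,0,0,0,10]
    - [0,0,-1,0,0,0,10]
    - [0,0,-1,0,0,0,10]

```text
clock: 35.52
ee_pos: [0.4703, -0.1349, 0.2501]
ee_rot: [0.705, 0.709, -0.0, -0.0]
force: [-0.4, -0.3, -0.6]
width: 0.0287
grasp_force: 59.4
```

apply_moves:
  deltas:
    - [0.08,0.78,0,0,0,0,10]
    - [0.08,0.78,0,0,0,0,10]
    - [0.08,0.78,0,0,0,0,10]
    - [0.08,0.78,0,0,0,0,10]
    - [0.08,0.78,0,0,0,0,10]
    - [0.08,0.78,0,0,0,0,10]
    - [0.08,0.78,0,0,0,0,10]
    - [0.08,0.78,0,0,0,0,10]

```text
clock: 36.18
ee_pos: [0.6272, -0.1185, 0.2486]
ee_rot: [0.705, 0.709, -0.0, -0.0]
force: [-0.4, -1.1, -1.1]
width: 0.0288
grasp_force: 59.7
```

apply_moves:
  deltas:
    - [0,0,0,0,0,0,10]
    - [0,0,0,0,0,0,10]
    - [0,0,0,0,0,0,10]
    - [0,0,0,0,0,0,10]
    - [0,0,0,0,0,0,10]
    - [0,0,0,0,0,0,10]
    - [0,0,0,0,0,0,10]
    - [0,0,0,0,0,0,10]

```text
clock: 36.85
ee_pos: [0.6265, -0.1189, 0.249]
ee_rot: [0.706, 0.709, -0.0, 0.0]
force: [-0.3, 0.1, -1.2]
width: 0.0286
grasp_force: 59.7
```

```bash
python3 -c "
from h import *
plan(.6275,-.1175,.17,1.576)
d=grab('top','t9.png')
# grey pocket + blue bar pixel extent check on the right end of the row, rim height .145
f=d['frame'];h=cv2.cvtColor(f,cv2.COLOR_BGR2HSV)
print(proj(d,[[.628-.028+.002,-.1795-.028,.145],[.628+.028+.002,-.1795-.028,.145]]).round(1))
w=grab('wrist','w9.png'); print('near inner/outer edges pocket4 expected px',proj(w,[[x,y,.145] for x in(.599,.655) for y in(-.0835,-.0275)]).round(0).tolist())
"
```

```text
t36.9 pos [ 0.6265 -0.1189  0.249 ] yaw 1.575 tilt 0.0004 w 0.0286 F [-0.3  0.1 -1.2] q7 -0.26 turn -0.01 shift [0.056 0.04  3.159]
[[386.9 180.9]
 [384.1 160.3]]
near inner/outer edges pocket4 expected px [[285.0, 151.0], [282.0, 72.0], [359.0, 152.0], [362.0, 73.0]]
```

apply_moves:
  deltas:
    - [0.03,0.02,0.2,0,0,0,10]
    - [0.03,0.02,0.25,0,0,0,10]
    - [0,0,0.25,0,0,0,10]
    - [0,0,0.25,0,0,0,10]
    - [0,0,0.25,0,0,0,10]
    - [0,0,0.25,0,0,0,10]
    - [0,0,0.25,0,0,0,10]
    - [0,0,0.2,0,0,0,10]

```text
clock: 37.62
ee_pos: [0.6275, -0.1171, 0.2003]
ee_rot: [0.706, 0.709, -0.0, -0.0]
force: [0.7, 0.2, -0.7]
width: 0.0284
grasp_force: 59.7
```

apply_moves:
  deltas:
    - [0,0,0.2,0,0,0,10]
    - [0,0,0.2,0,0,0,10]
    - [0,0,0.2,0,0,0,10]
    - [0,0,0.2,0,0,0,10]
    - [0,0,0.2,0,0,0,10]
    - [0,0,0.2,0,0,0,10]
    - [0,0,0.05,0,0,0,10]
    - [0,0,0,0,0,0,10]

```text
clock: 38.28
ee_pos: [0.6274, -0.1171, 0.1695]
ee_rot: [0.706, 0.709, -0.0, -0.0]
force: [-0.1, -0.3, -1.3]
width: 0.0287
grasp_force: 59.7
```

apply_moves:
  deltas:
    - [0,0,0,0,0,0,10]
    - [0,0,0,0,0,0,10]
    - [0,0,0,0,0,0,65]
    - [0,0,0,0,0,0,65]
    - [0,0,0,0,0,0,65]
    - [0,0,0,0,0,0,65]
    - [0,0,-0.5,0,0,0,65]
    - [0,0,-0.8,0,0,0,65]

```text
clock: 38.95
ee_pos: [0.6263, -0.1172, 0.2015]
ee_rot: [0.705, 0.709, -0.001, -0.002]
force: [0.7, -1.1, 0.7]
width: 0.0655
grasp_force: 0.0
```

apply_moves:
  deltas:
    - [0,0,-1,0,0,0,65]
    - [0,0,-1,0,0,0,65]
    - [0,0,-1,0,0,0,65]
    - [0,0,-1,0,0,0,65]
    - [0,0,-0.3,0,0,0.9,85]
    - [0,0,0,0,0,0.9,85]
    - [0,0,0,0,0,0.9,85]
    - [0,0,0,0,0,0.9,85]

```text
clock: 39.62
ee_pos: [0.628, -0.1169, 0.3117]
ee_rot: [0.827, 0.562, 0.001, 0.001]
force: [0.1, 0.4, 0.4]
width: 0.085
grasp_force: 0.0
```

apply_moves:
  deltas:
    - [0,0,0,0,0,0.95,85]
    - [0,0,0,0,0,0.95,85]
    - [0,0,0,0,0,0.95,85]
    - [0,0,0,0,0,0.95,85]
    - [0,0,0,0,0,0.95,85]
    - [0,0,0,0,0,0.95,85]
    - [0,0,0,0,0,0.95,85]
    - [0,0,0,0,0,0.95,85]

```text
clock: 40.28
ee_pos: [0.6279, -0.1166, 0.3113]
ee_rot: [0.98, 0.198, 0.001, 0.0]
force: [0.2, -1.1, 0.0]
width: 0.0851
grasp_force: 0.0
```

apply_moves:
  deltas:
    - [0,0,0,0,0,0.95,85]
    - [0,0,0,0,0,0.95,85]
    - [0,0,0,0,0,0.95,85]
    - [0,0,0,0,0,0.95,85]
    - [0,0,0,0,0,0,85]
    - [0,0,0,0,0,0,85]
    - [0,0,0,0,0,0,85]
    - [0,0,0,0,0,0,85]

```text
clock: 40.95
ee_pos: [0.6278, -0.117, 0.3104]
ee_rot: [1.0, 0.003, 0.0, -0.0]
force: [0.1, -0.2, 0.2]
width: 0.0849
grasp_force: 0.0
```

```bash
python3 -c "
from h import *
plan(.6257,.0198,.3,.009)"
```

```text
t41.0 pos [ 0.6278 -0.117   0.3104] yaw 0.007 tilt 0.0004 w 0.0849 F [ 0.1 -0.2  0.2] q7 -1.65 turn -0.022 shift [-0.034 -5.471  0.417]
```

apply_moves:
  deltas:
    - [0,-0.684,0,0,0,0,85]
    - [0,-0.684,0,0,0,0,85]
    - [0,-0.684,0,0,0,0,85]
    - [0,-0.684,0,0,0,0,85]
    - [0,-0.684,0,0,0,0,85]
    - [0,-0.684,0,0,0,0,85]
    - [0,-0.684,0,0,0,0,85]
    - [0,-0.684,0,0,0,0,85]

```text
clock: 41.62
ee_pos: [0.627, 0.0205, 0.3101]
ee_rot: [1.0, 0.003, -0.0, -0.0]
force: [-0.0, 0.1, 0.9]
width: 0.0853
grasp_force: 0.0
```

```bash
python3 -c "
from h import *
plan(.6257,.0198,.2265,.009)
d=grab('wrist','w10.png')
h=cv2.cvtColor(d['frame'],cv2.COLOR_BGR2HSV);m=cv2.inRange(h,(0,150,80),(6,255,255))|cv2.inRange(h,(174,150,80),(180,255,255))
c=max(cv2.findContours(m,0,2)[0],key=cv2.contourArea);b=cv2.boxPoints(cv2.minAreaRect(c))
print(np.mean([onz(d,p,.245) for p in b],0))"
```

```text
t41.6 pos [0.627  0.0205 0.3101] yaw 0.006 tilt 0.0002 w 0.0853 F [-0.   0.1  0.9] q7 -1.88 turn -0.029 shift [-0.054  0.029  3.345]
[0.62490932 0.01915995 0.245     ]
```

View pics/w10.png

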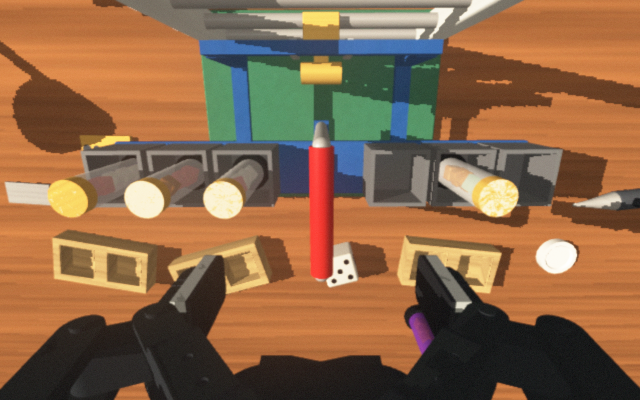

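All four tubes stand in pockets (caps at 72,197; 148,196; 223,198; 495,196), the stands are empty and the handle is centred at (320,210). I'll grip and raise the loaded caddy.

apply_moves:
  deltas:
    - [-0.02,0.01,0.3,0,0,0,85]
    - [-0.02,0.01,0.45,0,0,0,85]
    - [0,0,0.45,0,0,0,85]
    - [0,0,0.45,0,0,0,85]
    - [0,0,0.45,0,0,0,85]
    - [0,0,0.45,0,0,0,85]
    - [0,0,0.45,0,0,0,85]
    - [0,0,0.35,0,0,0,85]

```text
clock: 42.33
ee_pos: [0.6256, 0.0189, 0.2245]
ee_rot: [1.0, 0.002, -0.001, -0.0]
force: [-0.2, 0.0, -0.2]
width: 0.0849
grasp_force: 0.0
```

apply_moves:
  deltas:
    - [0,0,0,0,0,0,0]
    - [0,0,0,0,0,0,0]
    - [0,0,0,0,0,0,0]
    - [0,0,0,0,0,0,0]
    - [0,0,0,0,0,0,0]
    - [0,0,0,0,0,0,0]
    - [0,0,0,0,0,0,0]
    - [0,0,0,0,0,0,0]

```text
clock: 43.0
ee_pos: [0.6266, 0.0198, 0.2272]
ee_rot: [1.0, 0.002, 0.001, -0.0]
force: [-0.3, 0.6, 4.1]
width: 0.0141
grasp_force: 58.4
```

apply_moves:
  deltas:
    - [0,0,-0.1,0,0,0,0]
    - [0,0,-0.1,0,0,0,0]
    - [0,0,-0.1,0,0,0,0]
    - [0,0,-0.1,0,0,0,0]
    - [0,0,-0.1,0,0,0,0]
    - [0,0,-0.1,0,0,0,0]
    - [0,0,-0.1,0,0,0,0]
    - [0,0,-0.1,0,0,0,0]

```text
clock: 43.67
ee_pos: [0.6265, 0.0198, 0.2445]
ee_rot: [1.0, 0.003, 0.0, -0.001]
force: [6.8, 2.4, -10.7]
width: 0.014
grasp_force: 58.5
```

apply_moves:
  deltas:
    - [0,0,-0.19,0,0,0,0]
    - [0,0,-0.19,0,0,0,0]
    - [0,0,-0.19,0,0,0,0]
    - [0,0,-0.19,0,0,0,0]
    - [0,0,-0.19,0,0,0,0]
    - [0,0,-0.19,0,0,0,0]
    - [0,0,-0.19,0,0,0,0]
    - [0,0,-0.19,0,0,0,0]

```text
clock: 44.33
ee_pos: [0.6265, 0.0198, 0.2823]
ee_rot: [1.0, 0.003, -0.0, -0.001]
force: [7.7, 2.2, -12.7]
width: 0.0137
grasp_force: 58.6
```

apply_moves:
  deltas:
    - [0,0,-0.19,0,0,0,0]
    - [0,0,-0.19,0,0,0,0]
    - [0,0,-0.19,0,0,0,0]
    - [0,0,-0.19,0,0,0,0]
    - [0,0,-0.19,0,0,0,0]
    - [0,0,-0.19,0,0,0,0]
    - [0,0,-0.19,0,0,0,0]
    - [0,0,-0.19,0,0,0,0]

```text
clock: 45.0
ee_pos: [0.6265, 0.0198, 0.3203]
ee_rot: [1.0, 0.003, -0.0, -0.001]
force: [7.3, 3.8, -11.8]
width: 0.0141
grasp_force: 60.1
```

apply_moves:
  deltas:
    - [0,0,0,0,0,0,0]
    - [0,0,0,0,0,0,0]
    - [0,0,0.1,0,0,0,0]
    - [0,0,0.1,0,0,0,0]
    - [0,0,0.1,0,0,0,0]
    - [0,0,0.1,0,0,0,0]
    - [0,0,0.1,0,0,0,0]
    - [0,0,0.1,0,0,0,0]

```text
clock: 45.67
ee_pos: [0.6265, 0.0198, 0.3054]
ee_rot: [1.0, 0.003, -0.0, -0.001]
force: [4.9, 3.0, -8.8]
width: 0.0137
grasp_force: 60.5
```

apply_moves:
  deltas:
    - [0,0,0.1,0,0,0,0]
    - [0,0,0.1,0,0,0,0]
    - [0,0,0.1,0,0,0,0]
    - [0,0,0.1,0,0,0,0]
    - [0,0,0.08,0,0,0,0]
    - [0,0,0.04,0,0,0,0]
    - [0,0,0.04,0,0,0,0]
    - [0,0,0,0,0,0,0]

```text
clock: 46.33
ee_pos: [0.6265, 0.0198, 0.2925]
ee_rot: [1.0, 0.003, 0.0, -0.001]
force: [5.3, 2.6, -7.3]
width: 0.0141
grasp_force: 60.8
```

apply_moves:
  deltas:
    - [0,0,0.03,0,0,0,0]
    - [0,0,0.03,0,0,0,0]
    - [0,0,0.03,0,0,0,0]
    - [0,0,0,0,0,0,0]
    - [0,0,0,0,0,0,0]
    - [0,0,0,0,0,0,0]
    - [0,0,0,0,0,0,0]
    - [0,0,0,0,0,0,0]

```text
clock: 47.0
ee_pos: [0.6265, 0.0197, 0.2921]
ee_rot: [1.0, 0.002, 0.001, -0.0]
force: [0.4, 2.6, 5.4]
width: 0.0144
grasp_force: 61.8
```

The force has reversed at z 0.292 (+0.065), so the caddy is seated on the top rung. I'll release, retreat upward and check.

apply_moves:
  deltas:
    - [0,0,0,0,0,0,70]
    - [0,0,0,0,0,0,70]
    - [0,0,0,0,0,0,70]
    - [0,0,0,0,0,0,70]
    - [0,0,-0.5,0,0,0,70]
    - [0,0,-1,0,0,0,70]
    - [0,0,-1,0,0,0,70]
    - [0,0,-1,0,0,0,70]

```text
clock: 47.67
ee_pos: [0.6258, 0.019, 0.3802]
ee_rot: [1.0, 0.002, -0.0, 0.0]
force: [-0.0, -0.0, 0.8]
width: 0.07
grasp_force: 0.0
```

```bash
python3 -c "
from h import *
plan(.6257,.0198,.38,.009)
for n in('wrist','scene'):
  d=grab(n,n+'11.png')
  h=cv2.cvtColor(d['frame'],cv2.COLOR_BGR2HSV);m=cv2.inRange(h,(0,150,80),(6,255,255))|cv2.inRange(h,(174,150,80),(180,255,255))
  for c in cv2.findContours(m,0,2)[0]:
    if cv2.contourArea(c)>60: b=cv2.minAreaRect(c);print(n,np.round(b[0]),np.round(b[1]),b[2],onz(d,b[0],.31))
  print('handle expected at',proj(d,[[.6257,.0195,z] for z in(.31,.245)]).round(0).tolist(),'bar len px at .31/.245',[np.linalg.norm(np.diff(proj(d,[[.58,.0195,z],[.67,.0195,z]]),axis=0)).round(0) for z in(.31,.245)])
  m=cv2.inRange(h,(17,40,215),(26,180,255));m=cv2.morphologyEx(m,cv2.MORPH_CLOSE,np.ones((3,3)))
  for c in cv2.findContours(m,0,2)[0]:
    (u,v),r=cv2.minEnclosingCircle(c)
    if r>5 and cv2.contourArea(c)>.55*np.pi*r*r: print('  cap',n,round(u),round(v),round(r),onz(d,(u,v),.275).round(3))
"
```

```text
t47.7 pos [0.6258 0.019  0.3802] yaw 0.004 tilt 0.0005 w 0.0700 F [-0.  -0.   0.8] q7 -1.85 turn -0.043 shift [-0.005 -0.03   0.008]
wrist [319. 208.] [130.  24.] 88.93909454345703 [0.62775795 0.01892637 0.31      ]
handle expected at [[318.0, 211.0], [319.0, 187.0]] bar len px at .31/.245 [np.float64(124.0), np.float64(99.0)]
  cap wrist 223 196 20 [0.626 0.095 0.275]
  cap wrist 145 197 20 [0.625 0.157 0.275]
  cap wrist 70 195 22 [0.626 0.216 0.275]
  cap wrist 318 24 22 [0.748 0.02  0.275]
scene [452. 281.] [ 8. 72.] 22.782405853271484 [ 0.95325898 -0.18614243  0.31      ]
scene [348. 149.] [37.  7.] 21.801406860351562 [0.62603099 0.02141458 0.31      ]
handle expected at [[347.0, 150.0], [345.0, 168.0]] bar len px at .31/.245 [np.float64(36.0), np.float64(35.0)]
  cap scene 291 201 9 [ 0.579 -0.156  0.275]
  cap scene 319 198 6 [ 0.628 -0.117  0.275]
  cap scene 370 126 6 [0.625 0.159 0.275]
  cap scene 380 114 5 [0.624 0.219 0.275]
  cap scene 95 20 7 [-0.409  0.166  0.275]
```

The handle stays at z 0.31 after release, so the caddy is on the top rung. All four caps are over their pockets at the right height.

```bash
python3 -c "
from workcell import arm
print(arm.finish_job())"
```

```text
the job is handed in; nothing more can be done
None
```

The job is handed in: the caddy rests on the top rung with all four tubes upright in pockets 1, 2, 3 and 5, the gripper is clear, and it took about 48 s; `finish_job` returned no verdict.

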